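# Lengthen the engraving cradle one hole and lay the tall glass in it

## Robot

A 6-joint arm with a two-finger parallel gripper is mounted at the origin on the work surface. World frame = base frame: x ahead of the robot, y to its left, z up, the work surface at z = 0. Lengths are in m, angles in rad, forces in N, time in s.
With the tool pointing down it reaches from about 0.325 to 0.85 m from the base axis. Payload 15.5 kg.
Tool frame: the origin (TCP) lies at the very end of the fingers, on their centre line; the grasp point (between the pads) lies 19 mm behind it (env.grip_point_offset is the distance from the TCP to the grasp point, in m); z points along the fingers, y is the line along which they close (so a half turn about z gives the same grasp; the last joint's range is limited). The gripper opens to 91 mm and grips with 3 to 60 N. Pads are 32 mm wide; open, the fingers measure 118 mm over their backs; the gripper's body (76 mm by 178 mm) begins 60 mm behind the grasp point.
Start: joints at [1.054, 0.494, 1.345, -0, 1.302, -0.096], TCP at [0.256, 0.57, 0.189] pointing down, gripper open.
Joint ranges: [-2.91, 2.91], [-0.82, 2.16], [0.22, 2.67], [-1.22, 4.37], [0.12, 2.79], [-3.08, 3.08]. Speed limits (rad/s): [1.89, 1.89, 2.57, 3.01, 3.01, 3.01].

## Interface

Orientations are given as a rotation vector (axis times angle).
In Python, from workcell import status, vision, env gives the robot as it stands.
- The arm moves only by the tool drive_tool, never from a script. Its argument "deltas" is a list of rows, each an object with "offset": the shift along the tool's x, y, z in cm, a list of three; "rot": the turn, a rotation vector about the tool's x, y, z in degrees, a list of three; "hand": the gripper command: -1 is fully open, 1 is shut, values between are in proportion. A call has 1 to 5 rows; each row shifts and turns the commanded pose from where the row before left it, along the tool's axes as they then stand; what a row does not reach is not made up. A row lasts 1/10 s, in which the tool goes at most 50 mm and 8.59 degrees, less where a joint would pass 70% of its speed; a pose out of reach is approached as far as the arm can. A call is refused whole if a number of a shift passes 5 or a number of a turn 8.59, either way. A call with a gripper value outside its range is refused whole. The fingers move at their own pace and stop on an object; "squeeze" is the grip in N (left out, the last holds). Time passes only in rows, so rows that do not move let the fingers close. It gives the time, the measured TCP pose, the force, the opening and the grip force at its end, in the units of the state.
- status.state(): the state, without advancing time (a new reading comes with each control period).
- vision.camera(name): name is "scene" or "top" or "wrist"; returns a dict with "img" (420x560x3 uint8, red, green, blue), "K" (3x3 intrinsics, pixels), "view" (4x4, takes a point from world to camera coordinates). Camera axes: x right, y down, z forward; pixel columns grow to the right and rows downward; lengths in m; the calibration is good to about 2 mm. A picture is of the moment at which its call begins. There is no depth.
- env.sign_off(): hands the job in; it is judged then, once.
The state is a dict: "time": time; "joint_positions": joint angles; "joint_vel": joint speeds; "joint_torque": joint torques, N m; "tcp_pos": TCP position; "tcp_rot": TCP orientation; "ft_force": force on the tool from outside, world axes, zero at the start; "torque": the same for the moment, N m; "opening": finger opening in m; "finger_force": force on a finger pad.
Only numpy, scipy, OpenCV 4.12 (cv2) and the standard library are available. Lean on these libraries where they do the work, as an engineer would, in place of code of your own. Each camera call takes 0.05 s, during which the arm holds its last target. There are 200 camera calls.

## Task

The engraving cradle is one hole too short for the tall glass: press its spring button flush, slide the sleeve out to the very next hole until the button snaps up through it, then take the tall glass from the wooden rack and lay it gently in the cradle, on both V rests between the end stops. Work the button and sleeve by feel, without pressing or shoving hard, and leave the short glass and the other things on the bench where they are.

Things in the scene. Friction and masses are not known exactly. Their poses are not given: they have to be found in the camera images.
- cradle: Bench cradle that holds a glass on its side for engraving. This is its dark base plate, 255 x 85, top at 10, fixed to the bench. Origin at bench level straight below the button; z up, x along the tubes, the way the sleeve slides out. The head block, tubes and V rests stand on height screws where the last user left them: the sleeve's flat top is anywhere 48 to 68 above the bench. Find it by touch.
- head_below (a point): Point on the base plate's top below the inner face of the fixed head V rest (cradle x = -81). The V: two rubber-faced pads at 45 degrees, 12 thick along x (to x = -93), bottom of the V 6 above the sleeve's top, reaching 34 to each side and 33 above the sleeve's top. Behind it a stop plate 44 wide, 42 above the sleeve's top, face at x = -93, and a block 50 wide, level with the sleeve's top, to x = -115.
- seat_below (a point): Point on the base plate's top (cradle x = -13) below where the middle of the tall glass comes to lie: y = 0, axis 45.6 above the sleeve's top, along the cradle's x, once the sleeve is in its next hole. There is then 5 mm of play either way between the stops; before that it does not fit. The V rests centre it sideways; they are stiff, so lower it slowly (20 mm/s), by feel.
- sleeve (a joint): How far the sleeve (34 mm square aluminium tube, cradle x = -65 to +47 at 0) is slid out along the fixed 28 mm tube in it, m: 0 at the start (1 mm of play either way), 0.025 at the next hole, 0.050 at the one after (too far). 1 N of friction. Three round 14 mm holes 25 apart along the middle of its top; the first is over the button at 0. Tips leaning on its top with 13 to 20 N drag it (friction 0.5 to 0.7).
- button (a joint): How far the spring button is pressed, m: 0 fully up, 5 mm proud, locking the sleeve; 0.005 flush with the sleeve's top; 0.007 under its wall (2 thick). 1.5 N to start, 3 N flush. Short of flush its straight side still locks. Once flush, sliding the sleeve (about 5 N) wedges its cone under the hole's edge; after 7 mm of sliding it stays trapped by itself until a hole comes over it, and it snaps up and locks.
- button_below (a point): Point on the base plate's top straight below the button, a plain steel pin 12 mm in diameter with a conical top 2.6 high (3 mm flat), in the middle of the sleeve's top. It goes only up and down; it does not move along the tubes. Press it slowly (10 mm/s or less): fingers wider than the hole land on the rigid sleeve around it.
- yoke_below (a point): Point on the base plate's top (cradle x = +30) below the inner face of the sliding V rest (towards the button) with the sleeve at 0; the V moves with the sleeve. V as at the head, 12 thick; below it a saddle 30 wide, 6 high on the sleeve's top; behind it a stop plate 5 thick, 44 wide, 42 above the sleeve's top. It can be pushed along from the button's side, just above the sleeve's top, with shut fingers.
- glass_mid (a point): Middle of the tall glass, on its axis: straight clear tumbler, 56 mm in diameter, 150 long, 0.25 to 0.4 kg, lying on its side in one of the rack's two places. Its x axis is the glass's own axis (mouth at +x). Either way round in the cradle will do.
- short_mid (a point): Middle of the short glass, on its axis: clear tumbler 56 mm in diameter, 95 long, lying in the rack's other place. It stays there.
- glass: The tall glass; origin on its side under its middle as it lies at the start, x axis along the glass.
- rack: Wooden rack fixed to the bench, 130 (x) x 235 (y) x 10, origin at the middle of its underside. Two places, at y = -59 and +59, in each of which a glass lies along the rack's x axis on two V blocks (x = -42 to -30 and +30 to +42, reaching 30 to each side, 39 high); the glasses' axes are 55.6 above the bench.
- pen: bystander, to be left alone: cordless engraving pen, green barrel 20 dia x 105, black nose, 150 long with its bur, lying on the bench
- bur_jar: bystander, to be left alone: clear jar 48 dia x 55 tall with a steel cap
- brush: bystander, to be left alone: dusting brush 170 long, lying on the bench
- goggles: bystander, to be left alone: clear safety glasses, 135 wide, 45 high, standing with unfolded arms
- cleaner: bystander, to be left alone: white bottle 56 dia x 110 tall
- mirror_puck: bystander, to be left alone: dark steel paperweight 56 dia x 16 tall

How it is judged:
By the outcome, as a careful person would: the job done as asked, in the order asked, and still so for the second after the job is handed in, with the robot touching nothing.
It also fails if it takes over 70 s, if anything falls off the work surface, if the arm or the gripper's body presses on something with over 40 N, if the wrist force passes 120 N, or if a joint passes its speed limit or range.

## Working session

There is one attempt and no reset: what is moved stays moved. The work goes in short steps, Python scripts to look and compute and a tool call to move; the robot and the scene stay as the last step left them, time stands still between calls to the robot, and variables do not carry over. Pictures are saved under pics/ and viewed, at most 11 in all, crops included, and the job is handed in when it is done.

Besides the shell and the picture viewer there is one more tool, called after "Call:" as name(argument=value, ...) on one line, values as JSON. drive_tool: Moves the arm, as the interface text tells. Its arguments: {"type":"object","properties":{"deltas":{"type":"array"},"squeeze":{"type":"number"}},"required":["deltas"]}

```bash
mkdir -p pics; ls
python3 - <<'E'
from workcell import status, vision, env
import cv2
print(status.state())
for n in ("top","scene"):
    c=vision.camera(n); cv2.imwrite(f"pics/{n}0.png",c["img"][:,:,::-1]); print(n,c["K"].round(1).tolist(),c["view"].round(4).tolist())
E
```

```text
pics
{'time': 0.0, 'joint_positions': array([ 1.05347950e+00,  4.94166949e-01,  1.34615824e+00,  1.51334534e-06,
        1.30249028e+00, -9.54968675e-02]), 'joint_vel': array([ 0.0014756 , -0.00047058, -0.00050992,  0.00029006, -0.0004442 ,
       -0.00062837]), 'joint_torque': array([ 1.33843398e-03, -8.78808761e+01, -3.81855190e+01,  7.07887136e-02,
        5.30355633e-02, -2.88858882e-04]), 'tcp_pos': array([0.25567343, 0.56984939, 0.1885392 ]), 'tcp_rot': array([-6.57614801e-01, -3.07161484e+00,  1.83042269e-03]), 'ft_force': array([0.06440746, 0.89207422, 0.08208653]), 'torque': array([-0.00407567, -0.00611113,  0.02914919]), 'finger_force': 0.0, 'opening': 0.09152730075659649}
top [[425.6, 0.0, 277.6], [0.0, 425.6, 214.6], [0.0, 0.0, 1.0]] [[-0.0108, -0.9998, -0.0157, 0.0246], [-0.9806, 0.0137, -0.1958, 0.5606], [0.196, 0.0133, -0.9805, 1.1805], [0.0, 0.0, 0.0, 1.0]]
scene [[479.6, 0.0, 290.5], [0.0, 479.6, 207.5], [0.0, 0.0, 1.0]] [[0.7209, 0.6929, -0.012, -0.4146], [0.4181, -0.4487, -0.7899, -0.1776], [-0.5527, 0.5644, -0.6132, 1.8528], [0.0, 0.0, 0.0, 1.0]]
```

View pics/top0.png

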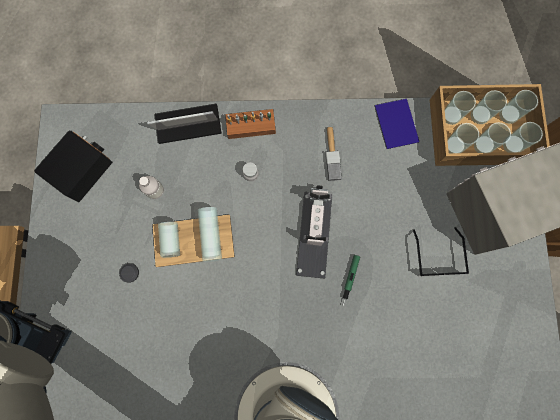

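View pics/scene0.png

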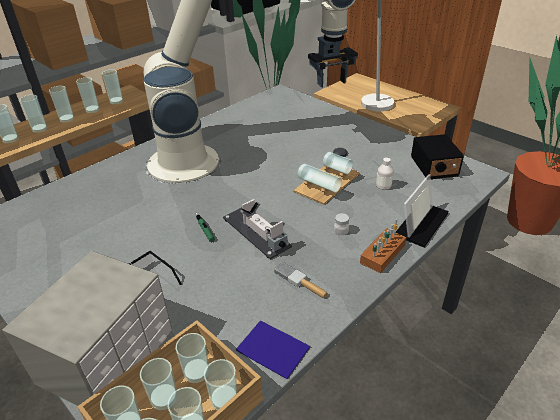

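The top view shows the cradle near (313,232) with its head end at the far side, around (320,190). The three holes are at (318,210), (317,218) and (316,227), and the free plate is at the near end, so it slides out towards the robot. The tall glass is at (209,232) and the short one at (169,239). The brush, jar and pen are clear of both.

```bash
cat > h.py <<'E'
import numpy as np, cv2
from workcell import status, vision, env
def ray(c,uv,z):
    R=c["view"][:3,:3];t=c["view"][:3,3];o=-R.T@t
    d=R.T@np.linalg.inv(c["K"])@np.array([uv[0],uv[1],1.]);s=(z-o[2])/d[2];return o+s*d
def proj(c,p):
    q=c["K"]@(c["view"][:3,:3]@np.asarray(p,float)+c["view"][:3,3]);return q[:2]/q[2]
E
python3 - <<'E'
from h import *
c=vision.camera("top"); im=c["img"]
a=im[180:285,290:340][:,:,::-1]; b=im[200:275,145:240][:,:,::-1]
A=cv2.resize(a,None,fx=5,fy=5,interpolation=cv2.INTER_CUBIC);B=cv2.resize(b,None,fx=5,fy=5,interpolation=cv2.INTER_CUBIC)
out=np.zeros((525,740,3),np.uint8);out[:,:250]=A;out[:375,260:735]=B
cv2.imwrite("pics/crop.png",out)
# rough masks
hsv=cv2.cvtColor(im,cv2.COLOR_RGB2HSV)
wood=cv2.inRange(hsv,(8,80,80),(25,255,255));wood[:, :140]=0;wood[:,245:]=0;wood[:205]=0;wood[275:]=0
r=cv2.minAreaRect(cv2.findNonZero(wood));print("rack",r)
for p in cv2.boxPoints(r):print(p,ray(c,p,.01).round(4))
dk=cv2.inRange(im,(0,0,0),(75,75,75));dk[:,:292]=0;dk[:,335:]=0;dk[:185]=0;dk[280:]=0
n,l,s,ce=cv2.connectedComponentsWithStats(dk);print(s.tolist())
E
```

```text
rack ((192.22607421875, 240.35411071777344), (42.75936508178711, 79.84139251708984), 82.7249984741211)
[149.91939 224.20178] [0.5459 0.4035 0.01  ]
[229.11806 214.09131] [0.5736 0.1646 0.01  ]
[234.53276 256.50644] [0.4453 0.1471 0.01  ]
[155.33409 266.6169 ] [0.4183 0.3813 0.01  ]
[[0, 0, 560, 420, 233873], [316, 186, 7, 3, 18], [296, 190, 36, 88, 1287], [330, 205, 1, 1, 1], [327, 236, 1, 1, 1], [318, 247, 1, 1, 1], [297, 248, 3, 12, 16], [317, 251, 1, 1, 1], [301, 252, 1, 1, 1], [317, 253, 1, 1, 1]]
```

View pics/crop.png

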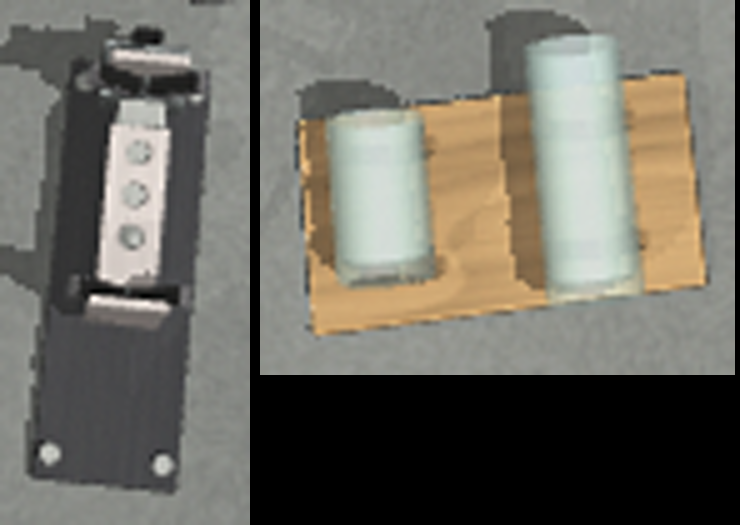

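The crop shows the plate corners at (75,60), (210,72), (176,493) and (28,473). The holes run along the axis, with the button at (131,237). The tall glass runs from (570,40) to (595,292) in the right place of the rack.

Run:
```python
from h import *
from scipy.spatial.transform import Rotation as R
c=vision.camera("top")
P=[ray(c,(290+u/5-.4,180+v/5-.4),.01)[:2] for u,v in [(75,60),(210,72),(176,493),(28,473)]]
print(np.round(P,4).tolist(),[np.linalg.norm(P[i]-P[i-1]).round(4) for i in range(4)])
ax=(P[2]+P[3]-P[0]-P[1]);print("dir",np.degrees(np.arctan2(ax[1],ax[0])),"mid",np.mean(P,0))
d=ax/np.linalg.norm(ax)
for h in (.048,.058,.068):
    b=ray(c,(290+131/5-.4,180+237/5-.4),h)[:2];h3=ray(c,(290+138/5-.4,180+152/5-.4),h)[:2]
    q=b-np.mean(P,0);print(h,b.round(4),np.linalg.norm(b-h3),"along,lat from plate mid",(q@d).round(4),(q[1]*d[0]-q[0]*d[1]).round(4))
f=lambda u,v,z:ray(c,((u-260)/5+145-.4,v/5+200-.4),z)
a,b=f(570,40,.0556),f(595,292,.0556);print("glass",a,b,(a+b)/2,np.linalg.norm(a-b))
s=status.state();print(R.from_rotvec(s["tcp_rot"]).as_matrix().round(3))
w=vision.camera("wrist");print(w["K"].round(1).tolist());v=w["view"];M=np.eye(4);M[:3,:3]=R.from_rotvec(s["tcp_rot"]).as_matrix();M[:3,3]=s["tcp_pos"];print("cam from tool",(v@M).round(4))
```

```text
[[0.6402, -0.0647], [0.6315, -0.1465], [0.3786, -0.1176], [0.3912, -0.0314]] [np.float64(0.2512), np.float64(0.0822), np.float64(0.2545), np.float64(0.0871)]
dir 172.94062313473427 mid [ 0.51039438 -0.09007916]
0.048 [ 0.5242 -0.0928] 0.05064351148045261 along,lat from plate mid -0.014 0.001
0.058 [ 0.5225 -0.092 ] 0.050228283029220985 along,lat from plate mid -0.0122 0.0004
0.068 [ 0.5208 -0.0912] 0.04981305457798937 along,lat from plate mid -0.0105 -0.0001
glass [0.58464008 0.22484819 0.0556    ] [0.43722739 0.20731243 0.0556    ] [0.51093374 0.21608031 0.0556    ] 0.1484520312104979
[[-0.912  0.409 -0.   ]
 [ 0.409  0.912 -0.001]
 [ 0.    -0.001 -1.   ]]
[[343.7, 0.0, 272.0], [0.0, 343.7, 209.9], [0.0, 0.0, 1.0]]
cam from tool [[ 4.000e-04  1.000e+00 -1.000e-04  8.000e-04]
 [-9.646e-01  3.000e-04 -2.636e-01  1.960e-02]
 [-2.636e-01  2.000e-04  9.646e-01  2.083e-01]
 [ 0.000e+00  0.000e+00  0.000e+00  1.000e+00]]
```

Call:
drive_tool(deltas=[{"offset": [-3.4, -3.3, 0], "rot": [0, 0, 0], "hand": 1}, {"offset": [-3.4, -3.3, 0], "rot": [0, 0, 0], "hand": 1}, {"offset": [-3.4, -3.3, 0], "rot": [0, 0, 0], "hand": 1}, {"offset": [-3.4, -3.3, 0], "rot": [0, 0, 0], "hand": 1}, {"offset": [-3.4, -3.3, 0], "rot": [0, 0, 0], "hand": 1}], squeeze=10)

```text
time: 0.75
tcp_pos: [0.3437, 0.3484, 0.1892]
tcp_rot: [0.657, 3.072, 0.0]
ft_force: [1.2, 0.5, -0.1]
opening: 0.0542
finger_force: 0.0
```

Call:
drive_tool(deltas=[{"offset": [-3.4, -3.3, 0], "rot": [0, 0, 0], "hand": 1}, {"offset": [-3.4, -3.3, 0], "rot": [0, 0, 0], "hand": 1}, {"offset": [-3.4, -3.3, 0], "rot": [0, 0, 0], "hand": 1}, {"offset": [-3.4, -3.3, 0], "rot": [0, 0, 0], "hand": 1}, {"offset": [-3.4, -3.3, 0], "rot": [0, 0, 0], "hand": 1}])

```text
time: 1.25
tcp_pos: [0.4314, 0.1281, 0.1893]
tcp_rot: [0.657, 3.072, 0.0]
ft_force: [0.4, -0.4, -0.0]
opening: 0.0137
finger_force: 0.0
```

Call:
drive_tool(deltas=[{"offset": [-3.4, -3.3, 0], "rot": [0, 0, 0], "hand": 1}, {"offset": [-3.4, -3.3, 0], "rot": [0, 0, 0], "hand": 1}, {"offset": [-3.4, -3.3, 0], "rot": [0, 0, 0], "hand": 1}, {"offset": [-3.4, -3.3, 0], "rot": [0, 0, 0], "hand": 1}, {"offset": [-3.4, -3.3, 0], "rot": [0, 0, 0], "hand": 1}])

```text
time: 1.75
tcp_pos: [0.5189, -0.0923, 0.1892]
tcp_rot: [0.658, 3.072, 0.0]
ft_force: [1.9, 1.0, 0.1]
opening: 0.0005
finger_force: 0.0
```

Call:
drive_tool(deltas=[{"offset": [0, 0, 0], "rot": [0, 0, -8.55], "hand": 1}, {"offset": [0, 0, 0], "rot": [0, 0, -8.55], "hand": 1}, {"offset": [0, 0, 0], "rot": [0, 0, 0], "hand": 1}])

```text
time: 2.05
tcp_pos: [0.5185, -0.0905, 0.189]
tcp_rot: [-0.19, -3.136, -0.0]
ft_force: [1.1, 1.2, 0.7]
opening: 0.0005
finger_force: 0.0
```

```bash
cat >> h.py <<'E'
from scipy.spatial.transform import Rotation as Ro
def pose():
    s=status.state();M=Ro.from_rotvec(s["tcp_rot"]).as_matrix();return s,s["tcp_pos"],M
def info():
    s,p,M=pose();print("t %.2f"%s["time"],p.round(4),"yaw x %.2f"%np.degrees(np.arctan2(M[1,0],M[0,0])),"zax",M[:,2].round(4),"F",s["ft_force"].round(2),"open %.4f"%s["opening"],"ff %.1f"%s["finger_force"]);return s,p,M
E
python3 - <<'E'
from h import *
info();w=vision.camera("wrist");cv2.imwrite("pics/w1.png",w["img"][:,:,::-1])
E
```

```text
t 2.05 [ 0.5185 -0.0905  0.189 ] yaw x 173.07 zax [-3.e-04  1.e-04 -1.e+00] F [1.12 1.18 0.66] open 0.0005 ff 0.0
```

View pics/w1.png

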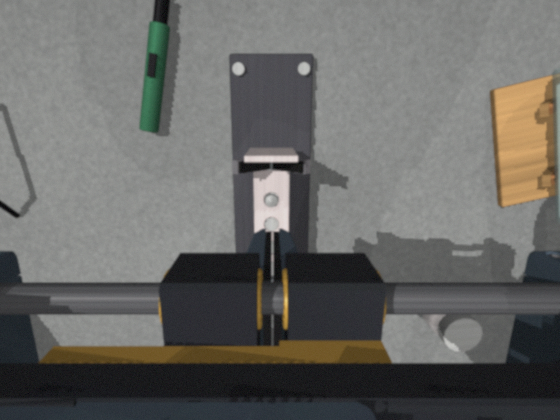

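The wrist view shows the cradle parallel to the fingers. The button is at (271,200), the second hole at (271,225) and the yoke face at about row 165.

Run:
```python
from h import *
s,p,M=pose();w=vision.camera("wrist");im=w["img"]
g=cv2.cvtColor(im,cv2.COLOR_RGB2GRAY)
def T(uv,z): return (M.T@(ray(w,uv,z)-p))*1000
for z in (.048,.058,.068):
    print(z,"button",T((271,200),z+.003).round(1),"hole2",T((271,225),z).round(1),"saddle/yoke row165",T((271,165),z+.006).round(1))
# plate edges
for v in (70,90,110,130,150): 
    r=g[v,215:330].astype(int); k=np.where(r<75)[0]; print(v,215+k.min(),215+k.max(),[T((215+e,v),.01).round(1)[:2].tolist() for e in (k.min(),k.max())])
print(g[196:206,262:281])
```

```text
0.048 button [ -6.9  -1.9 138. ] hole2 [-34.1  -1.9 141. ] saddle/yoke row165 [ 28.5  -1.9 135. ]
0.058 button [ -4.5  -1.9 128. ] hole2 [-30.9  -1.9 131. ] saddle/yoke row165 [ 29.9  -1.8 125. ]
0.068 button [ -2.1  -1.8 118. ] hole2 [-27.7  -1.8 121. ] saddle/yoke row165 [ 31.2  -1.8 115. ]
70 244 311 [[119.1, -29.4], [119.2, 38.7]]
90 310 310 [[99.9, 38.3], [99.9, 38.3]]
110 236 310 [[80.1, -38.6], [80.1, 38.9]]
130 309 309 [[59.7, 38.4], [59.7, 38.4]]
150 309 309 [[38.6, 39.0], [38.6, 39.0]]
[[202 182 157 138 145 164 182 184 182 174 164 152 141 134 137 151 178 197
  203]
 [198 174 144 149 170 190 199 197 187 176 169 163 152 138 127 133 163 193
  204]
 [195 163 141 156 184 197 203 199 189 174 169 163 158 152 131 130 159 191
  205]
 [191 162 141 162 186 199 205 197 187 173 166 160 157 154 140 133 157 190
  205]
 [191 160 146 166 184 193 198 196 185 173 160 160 156 153 142 136 159 191
  205]
 [193 169 151 163 182 187 185 188 181 170 161 155 155 151 144 142 163 193
  206]
 [198 176 156 163 174 178 178 174 171 163 157 152 153 152 146 151 173 195
  209]
 [205 187 166 160 166 168 167 165 161 159 153 151 154 151 154 170 189 203
  211]
 [206 198 181 167 166 167 165 161 158 156 152 147 150 147 162 185 197 205
  211]
 [208 205 194 182 173 167 166 160 160 156 152 152 150 149 171 194 204 209
  214]]
```

Call:
drive_tool(deltas=[{"offset": [0.1, -0.15, 4], "rot": [0, 0, 0], "hand": 1}, {"offset": [0, 0, 4], "rot": [0, 0, 0], "hand": 1}, {"offset": [0, 0, 2.6], "rot": [0, 0, 0], "hand": 1}, {"offset": [0, 0, 0.4], "rot": [0, 0, 0], "hand": 1}, {"offset": [0, 0, 0], "rot": [0, 0, 0], "hand": 1}])

```text
time: 2.65
tcp_pos: [0.5173, -0.0913, 0.0792]
tcp_rot: [-0.197, -3.135, -0.0]
ft_force: [-0.2, -0.6, 0.2]
opening: 0.0008
finger_force: 0.0
```

Call:
drive_tool(deltas=[{"offset": [0, 0, 0.1], "rot": [0, 0, 0], "hand": 1}, {"offset": [0, 0, 0.1], "rot": [0, 0, 0], "hand": 1}, {"offset": [0, 0, 0.1], "rot": [0, 0, 0], "hand": 1}, {"offset": [0, 0, 0.1], "rot": [0, 0, 0], "hand": 1}])

```text
time: 3.05
tcp_pos: [0.5177, -0.0916, 0.0757]
tcp_rot: [0.194, 3.135, -0.0]
ft_force: [-0.2, 0.2, 0.2]
opening: 0.0005
finger_force: 0.0
```

Run:
```python
from h import *
info();s,p,M=pose();w=vision.camera("wrist");t=vision.camera("scene")
a=cv2.resize(w["img"][120:330,170:370],(400,420),interpolation=cv2.INTER_CUBIC);b=cv2.resize(t["img"][180:280,210:305],(399,420),interpolation=cv2.INTER_CUBIC)
cv2.imwrite("pics/w2.png",np.hstack([a,b])[:,:,::-1])
```

```text
t 3.05 [ 0.5177 -0.0916  0.0757] yaw x 172.92 zax [ 1.1e-03 -3.0e-04 -1.0e+00] F [-0.17  0.23  0.16] open 0.0005 ff 0.0
```

View pics/w2.png

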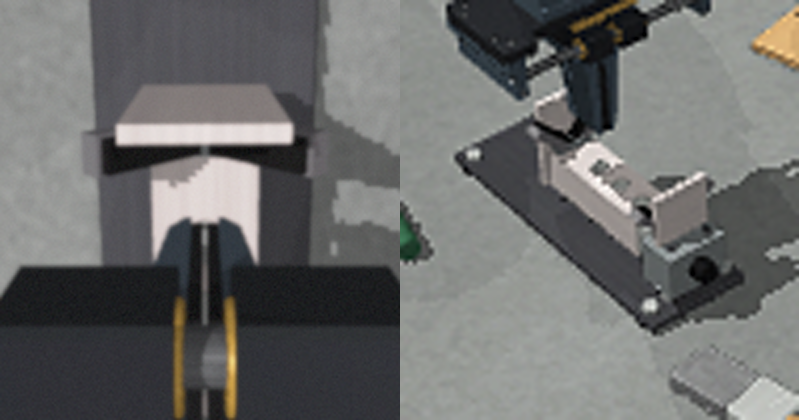

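The fingers are centred on the sleeve (crop column 205; sleeve 150 to 260) and short of the yoke. Next I feel downwards.

Call:
drive_tool(deltas=[{"offset": [0, 0, 0.1], "rot": [0, 0, 0], "hand": 1}, {"offset": [0, 0, 0.1], "rot": [0, 0, 0], "hand": 1}, {"offset": [0, 0, 0.1], "rot": [0, 0, 0], "hand": 1}, {"offset": [0, 0, 0.1], "rot": [0, 0, 0], "hand": 1}])

```text
time: 3.55
tcp_pos: [0.5173, -0.0916, 0.071]
tcp_rot: [-0.194, -3.136, -0.0]
ft_force: [0.1, 0.7, -1.3]
opening: 0.0002
finger_force: 0.0
```

Call:
drive_tool(deltas=[{"offset": [0, 0, 0.1], "rot": [0, 0, 0], "hand": 1}, {"offset": [0, 0, 0.1], "rot": [0, 0, 0], "hand": 1}, {"offset": [0, 0, 0.1], "rot": [0, 0, 0], "hand": 1}])

```text
time: 3.85
tcp_pos: [0.5174, -0.0916, 0.068]
tcp_rot: [0.194, 3.136, -0.0]
ft_force: [0.1, -0.1, -0.9]
opening: 0.0004
finger_force: 0.0
```

Call:
drive_tool(deltas=[{"offset": [0, 0, 0.1], "rot": [0, 0, 0], "hand": 1}, {"offset": [0, 0, 0.1], "rot": [0, 0, 0], "hand": 1}, {"offset": [0, 0, 0.1], "rot": [0, 0, 0], "hand": 1}])

```text
time: 4.15
tcp_pos: [0.5174, -0.0916, 0.065]
tcp_rot: [0.194, 3.136, -0.0]
ft_force: [0.3, 0.2, -1.0]
opening: 0.0004
finger_force: 0.0
```

Call:
drive_tool(deltas=[{"offset": [0, 0, 0.1], "rot": [0, 0, 0], "hand": 1}, {"offset": [0, 0, 0.1], "rot": [0, 0, 0], "hand": 1}, {"offset": [0, 0, 0.1], "rot": [0, 0, 0], "hand": 1}])

```text
time: 4.45
tcp_pos: [0.5174, -0.0916, 0.062]
tcp_rot: [0.194, 3.136, -0.0]
ft_force: [-1.3, 0.3, -1.2]
opening: 0.0011
finger_force: 0.0
```

Call:
drive_tool(deltas=[{"offset": [0, 0, 0.1], "rot": [0, 0, 0], "hand": 1}, {"offset": [0, 0, 0.1], "rot": [0, 0, 0], "hand": 1}, {"offset": [0, 0, 0.1], "rot": [0, 0, 0], "hand": 1}])

```text
time: 4.75
tcp_pos: [0.5173, -0.0916, 0.059]
tcp_rot: [-0.194, -3.136, 0.0]
ft_force: [-0.9, -0.6, 0.2]
opening: 0.0007
finger_force: 0.0
```

Call:
drive_tool(deltas=[{"offset": [0, 0, 0.1], "rot": [0, 0, 0], "hand": 1}, {"offset": [0, 0, 0.1], "rot": [0, 0, 0], "hand": 1}])

```text
time: 4.95
tcp_pos: [0.5173, -0.0915, 0.057]
tcp_rot: [-0.194, -3.136, 0.0]
ft_force: [-0.6, 0.3, 0.0]
opening: 0.0008
finger_force: 0.0
```

Call:
drive_tool(deltas=[{"offset": [0, 0, 0.1], "rot": [0, 0, 0], "hand": 1}, {"offset": [0, 0, 0.1], "rot": [0, 0, 0], "hand": 1}])

```text
time: 5.15
tcp_pos: [0.5173, -0.0916, 0.055]
tcp_rot: [-0.194, -3.136, 0.0]
ft_force: [0.1, 0.9, -0.3]
opening: 0.0006
finger_force: 0.0
```

Call:
drive_tool(deltas=[{"offset": [-0.1, 0, 0.1], "rot": [0, 0, 0], "hand": 1}, {"offset": [-0.1, 0, 0.1], "rot": [0, 0, 0], "hand": 1}])

```text
time: 5.35
tcp_pos: [0.5194, -0.0918, 0.0531]
tcp_rot: [0.194, 3.136, -0.0]
ft_force: [-0.5, -0.5, 1.0]
opening: 0.0006
finger_force: 0.0
```

Call:
drive_tool(deltas=[{"offset": [0, 0, 0.1], "rot": [0, 0, 0], "hand": 1}, {"offset": [0, 0, 0], "rot": [0, 0, 0], "hand": 1}])

```text
time: 5.55
tcp_pos: [0.5193, -0.0918, 0.052]
tcp_rot: [-0.194, -3.135, -0.0]
ft_force: [-0.2, 0.2, 1.6]
opening: 0.0007
finger_force: 0.0
```

Call:
drive_tool(deltas=[{"offset": [0, 0, 0.1], "rot": [0, 0, 0], "hand": 1}, {"offset": [0, 0, 0], "rot": [0, 0, 0], "hand": 1}])

```text
time: 5.75
tcp_pos: [0.5193, -0.0918, 0.051]
tcp_rot: [-0.194, -3.136, -0.0]
ft_force: [0.2, -0.1, 0.1]
opening: 0.0004
finger_force: 0.0
```

Call:
drive_tool(deltas=[{"offset": [0, 0, 0.1], "rot": [0, 0, 0], "hand": 1}, {"offset": [0, 0, 0], "rot": [0, 0, 0], "hand": 1}])

```text
time: 5.95
tcp_pos: [0.5193, -0.0918, 0.05]
tcp_rot: [-0.194, -3.135, -0.0]
ft_force: [-0.1, -1.2, -1.1]
opening: 0.0007
finger_force: 0.0
```

Run:
```python
from h import *
info();s,p,M=pose();w=vision.camera("wrist");t=vision.camera("scene")
a=cv2.resize(w["img"][120:330,170:370],(400,420),interpolation=cv2.INTER_CUBIC);b=cv2.resize(t["img"][190:260,225:295],(399,420),interpolation=cv2.INTER_CUBIC)
cv2.imwrite("pics/w3.png",np.hstack([a,b])[:,:,::-1])
```

```text
t 5.95 [ 0.5193 -0.0918  0.05  ] yaw x 172.93 zax [-1.e-04  0.e+00 -1.e+00] F [-0.13 -1.16 -1.12] open 0.0007 ff 0.0
```

View pics/w3.png

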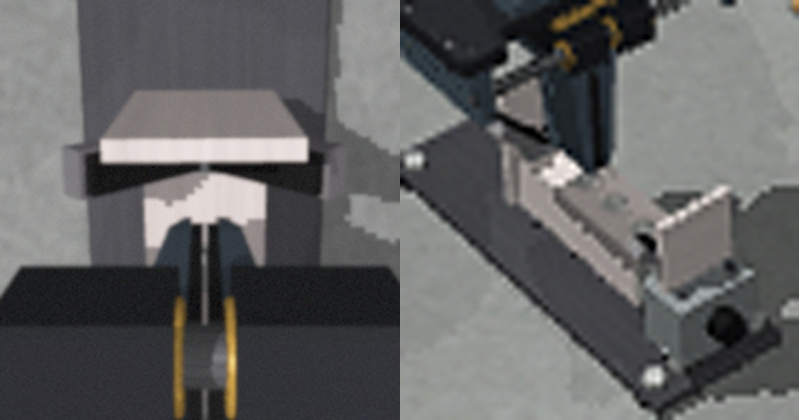

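Run:
```python
from h import *
s,p,M=pose();w=vision.camera("wrist");t=vision.camera("scene");s2,p,M=pose()
print("tip front", (M.T@(ray(w,(272,120+220/2),p[2])-p)*1000).round(1))
for x in (16,0,-16): print("proj scene crop", ((proj(t,p+M@[x/1000,0,0])-[225,190])*[5.7,6]).round(0)+[400,0])
for n,uv in (("hole2",(170+0,0)),):pass
# scene far hole pixel & others -> positions at several heights, tool coords
for z in (.048,.054,.060): print(z,[ (M.T@(ray(t,(225+(u-400)/5.7,190+v/6),z)-p)*1000).round(1)[:2].tolist() for u,v in ((620,205),(600,180),(560,170))])
```

```text
tip front [ 8.1 -0.8 -0. ]
proj scene crop [564. 170.]
proj scene crop [581. 185.]
proj scene crop [598. 200.]
0.048 [[-24.6, 8.1], [-1.4, 11.8], [19.3, -0.2]]
0.054 [[-30.6, 4.0], [-7.5, 7.7], [13.1, -4.2]]
0.06 [[-36.6, -0.1], [-13.6, 3.5], [6.8, -8.3]]
```

The fingertips show as only about 16 mm wide (front edge 8 mm ahead of the TCP), so they are probably landing beside the button. I'll lift, step back 5 mm and feel again.

Call:
drive_tool(deltas=[{"offset": [0, 0, -0.8], "rot": [0, 0, 0], "hand": 1}, {"offset": [-0.5, 0, 0], "rot": [0, 0, 0], "hand": 1}, {"offset": [0, 0, 0.2], "rot": [0, 0, 0], "hand": 1}, {"offset": [0, 0, 0.1], "rot": [0, 0, 0], "hand": 1}, {"offset": [0, 0, 0.1], "rot": [0, 0, 0], "hand": 1}])

```text
time: 6.65
tcp_pos: [0.5241, -0.0924, 0.0538]
tcp_rot: [-0.194, -3.135, -0.0]
ft_force: [-0.8, -0.1, -0.3]
opening: 0.0004
finger_force: 0.0
```

Call:
drive_tool(deltas=[{"offset": [0, 0, 0.1], "rot": [0, 0, 0], "hand": 1}, {"offset": [0, 0, 0.1], "rot": [0, 0, 0], "hand": 1}])

```text
time: 6.85
tcp_pos: [0.5241, -0.0924, 0.0519]
tcp_rot: [-0.194, -3.135, -0.0]
ft_force: [0.3, 0.1, -0.1]
opening: 0.0004
finger_force: 0.0
```

Call:
drive_tool(deltas=[{"offset": [0, 0, 0.1], "rot": [0, 0, 0], "hand": 1}, {"offset": [0, 0, 0], "rot": [0, 0, 0], "hand": 1}])

```text
time: 7.05
tcp_pos: [0.5242, -0.0924, 0.0509]
tcp_rot: [-0.194, -3.135, -0.0]
ft_force: [-0.6, -0.9, 0.6]
opening: 0.0007
finger_force: 0.0
```

Call:
drive_tool(deltas=[{"offset": [0, 0, 0.1], "rot": [0, 0, 0], "hand": 1}, {"offset": [0, 0, 0], "rot": [0, 0, 0], "hand": 1}])

```text
time: 7.25
tcp_pos: [0.5242, -0.0924, 0.05]
tcp_rot: [-0.194, -3.135, -0.0]
ft_force: [-0.5, 0.6, 0.3]
opening: 0.0004
finger_force: 0.0
```

Call:
drive_tool(deltas=[{"offset": [0, 0, 0.1], "rot": [0, 0, 0], "hand": 1}, {"offset": [0, 0, 0], "rot": [0, 0, 0], "hand": 1}])

```text
time: 7.45
tcp_pos: [0.5243, -0.0924, 0.049]
tcp_rot: [-0.194, -3.136, -0.0]
ft_force: [-0.4, 0.6, 0.2]
opening: 0.0006
finger_force: 0.0
```

Call:
drive_tool(deltas=[{"offset": [0, 0, 0.05], "rot": [0, 0, 0], "hand": 1}, {"offset": [0, 0, 0], "rot": [0, 0, 0], "hand": 1}])

```text
time: 7.65
tcp_pos: [0.5243, -0.0924, 0.0486]
tcp_rot: [-0.194, -3.136, -0.0]
ft_force: [0.1, 0.6, 0.2]
opening: 0.0003
finger_force: 0.0
```

Call:
drive_tool(deltas=[{"offset": [0, 0, 0.05], "rot": [0, 0, 0], "hand": 1}, {"offset": [0, 0, 0], "rot": [0, 0, 0], "hand": 1}])

```text
time: 7.85
tcp_pos: [0.5243, -0.0924, 0.0481]
tcp_rot: [-0.194, -3.136, 0.0]
ft_force: [0.0, -0.2, 0.5]
opening: 0.0004
finger_force: 0.0
```

Run:
```python
from h import *
info();w=vision.camera("wrist");g=cv2.cvtColor(w["img"],cv2.COLOR_RGB2GRAY)
for v in (160,170,214,218,222,226,230,234): print(v,g[v,200:344:2].tolist())
```

```text
t 7.85 [ 0.5243 -0.0924  0.0481] yaw x 172.93 zax [-0. -0. -1.] F [ 0.01 -0.16  0.47] open 0.0004 ff 0.0
160 [143, 148, 145, 147, 144, 99, 85, 85, 82, 83, 85, 86, 90, 88, 92, 89, 86, 100, 120, 124, 125, 124, 122, 126, 124, 125, 127, 127, 127, 126, 127, 125, 124, 126, 124, 125, 124, 125, 125, 124, 124, 123, 125, 124, 127, 123, 124, 124, 123, 125, 125, 126, 127, 125, 115, 96, 87, 89, 89, 89, 85, 88, 89, 86, 86, 83, 79, 77, 95, 116, 146, 148]
170 [142, 147, 148, 145, 145, 122, 87, 91, 87, 85, 88, 89, 89, 108, 124, 125, 121, 123, 122, 124, 122, 122, 124, 124, 127, 125, 128, 126, 127, 126, 127, 128, 126, 127, 123, 127, 130, 128, 125, 125, 123, 124, 125, 127, 124, 125, 125, 127, 126, 126, 125, 126, 125, 126, 128, 126, 127, 125, 126, 96, 62, 62, 62, 59, 58, 61, 59, 90, 103, 104, 138, 143]
214 [157, 160, 158, 158, 159, 159, 128, 87, 88, 89, 85, 89, 88, 84, 85, 90, 85, 85, 84, 82, 103, 196, 214, 212, 214, 212, 158, 148, 196, 215, 216, 215, 220, 218, 218, 219, 219, 220, 220, 216, 215, 216, 214, 215, 216, 215, 218, 221, 220, 214, 215, 185, 75, 55, 57, 59, 58, 61, 56, 57, 58, 60, 57, 56, 58, 53,
[... 959 characters left out ...]
9, 58, 58, 60, 55, 60, 55, 58, 56, 84, 94, 92, 93, 89, 101]
230 [152, 152, 150, 148, 149, 145, 137, 99, 90, 88, 88, 83, 84, 83, 81, 84, 88, 85, 83, 79, 85, 177, 216, 213, 217, 218, 218, 217, 215, 185, 114, 72, 81, 180, 204, 209, 211, 175, 131, 121, 64, 66, 115, 168, 202, 208, 216, 186, 144, 139, 145, 125, 64, 56, 56, 58, 60, 58, 57, 56, 58, 60, 57, 57, 54, 56, 88, 94, 95, 98, 97, 97]
234 [152, 153, 151, 151, 150, 150, 137, 97, 87, 88, 85, 85, 85, 82, 82, 83, 88, 84, 83, 81, 82, 169, 214, 213, 216, 218, 209, 124, 61, 54, 58, 58, 54, 34, 17, 56, 129, 55, 23, 29, 54, 56, 53, 55, 57, 82, 134, 142, 141, 140, 138, 114, 61, 54, 56, 59, 58, 59, 57, 59, 57, 58, 54, 59, 55, 58, 92, 95, 96, 95, 98, 94]
```

Sleeve width (61 px for 34 mm) and hole spacing both put the sleeve top near 63 to 66 mm. The tips show about 15 to 20 mm above the reported TCP in both views, so they probably haven't touched yet. I'll keep feeling down.

Call:
drive_tool(deltas=[{"offset": [0.2, 0, 0.1], "rot": [0, 0, 0], "hand": 1}, {"offset": [0, 0, 0.1], "rot": [0, 0, 0], "hand": 1}, {"offset": [0, 0, 0], "rot": [0, 0, 0], "hand": 1}])

```text
time: 8.2
tcp_pos: [0.5221, -0.0921, 0.046]
tcp_rot: [-0.194, -3.135, -0.0]
ft_force: [0.3, -1.0, 0.2]
opening: 0.0008
finger_force: 0.0
```

Run:
```python
from h import *
info();t=vision.camera("scene");info()
w=vision.camera("wrist");s,p,M=pose()
b=cv2.resize(t["img"][170:260,205:305],(500,450),interpolation=cv2.INTER_CUBIC)
for z,col in((0,(255,0,0)),(-.019,(255,255,0))):
    for x in(-.016,.016):
        q=(proj(t,p+M@[x,0,z])-[205,170]+.5)*5;cv2.circle(b,tuple(int(k) for k in q),3,col,-1)
cv2.imwrite("pics/s4.png",b[:,:,::-1])
```

```text
t 8.20 [ 0.5221 -0.0921  0.046 ] yaw x 172.93 zax [-3.e-04  1.e-04 -1.e+00] F [ 0.27 -1.04  0.2 ] open 0.0008 ff 0.0
t 8.25 [ 0.5222 -0.0922  0.046 ] yaw x 172.93 zax [-2.e-04  0.e+00 -1.e+00] F [-0.18 -0.39  0.36] open 0.0003 ff 0.0
```

View pics/s4.png

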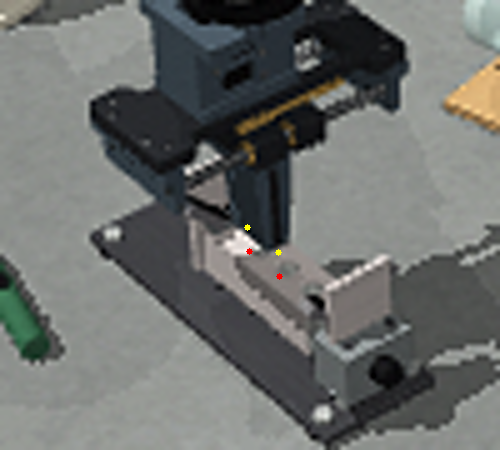

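The visible tips end on the yellow marks, 19 mm behind the reported TCP (red marks lie below the sleeve's top). The real fingertips are therefore about 19 mm short of the reading. I'll allow for that in every move and keep feeling down.

Call:
drive_tool(deltas=[{"offset": [0, 0, 0.1], "rot": [0, 0, 0], "hand": 1}, {"offset": [0, 0, 0.1], "rot": [0, 0, 0], "hand": 1}, {"offset": [0, 0, 0], "rot": [0, 0, 0], "hand": 1}])

```text
time: 8.6
tcp_pos: [0.5222, -0.0921, 0.044]
tcp_rot: [-0.194, -3.135, -0.0]
ft_force: [0.6, -0.3, 0.1]
opening: 0.0005
finger_force: 0.0
```

```bash
python3 -c "
from h import *
print(env.grip_point_offset)"
```

```text
0.0188
```

Call:
drive_tool(deltas=[{"offset": [0, 0, 0.1], "rot": [0, 0, 0], "hand": 1}, {"offset": [0, 0, 0.1], "rot": [0, 0, 0], "hand": 1}, {"offset": [0, 0, 0], "rot": [0, 0, 0], "hand": 1}])

```text
time: 8.9
tcp_pos: [0.5222, -0.0921, 0.042]
tcp_rot: [-0.194, -3.135, -0.0]
ft_force: [0.3, -1.0, -0.7]
opening: 0.0006
finger_force: 0.0
```

Call:
drive_tool(deltas=[{"offset": [0, 0, 0.1], "rot": [0, 0, 0], "hand": 1}, {"offset": [0, 0, 0.1], "rot": [0, 0, 0], "hand": 1}, {"offset": [0, 0, 0], "rot": [0, 0, 0], "hand": 1}])

```text
time: 9.2
tcp_pos: [0.5224, -0.0922, 0.04]
tcp_rot: [0.194, 3.136, -0.0]
ft_force: [-0.6, 1.7, 1.7]
opening: 0.001
finger_force: 0.8
```

Call:
drive_tool(deltas=[{"offset": [0, 0, 0.1], "rot": [0, 0, 0], "hand": 1}, {"offset": [0, 0, 0], "rot": [0, 0, 0], "hand": 1}])

```text
time: 9.4
tcp_pos: [0.5224, -0.0922, 0.0391]
tcp_rot: [0.194, 3.136, -0.0]
ft_force: [0.9, 0.4, 1.9]
opening: 0.0004
finger_force: 0.9
```

Contact: about 1.8 N on the button. I'll go on in 1 mm steps.

Call:
drive_tool(deltas=[{"offset": [0, 0, 0.1], "rot": [0, 0, 0], "hand": 1}, {"offset": [0, 0, 0.1], "rot": [0, 0, 0], "hand": 1}, {"offset": [0, 0, 0], "rot": [0, 0, 0], "hand": 1}])

```text
time: 9.7
tcp_pos: [0.5223, -0.0922, 0.037]
tcp_rot: [-0.194, -3.136, 0.0]
ft_force: [-0.1, 0.7, 2.2]
opening: 0.0
finger_force: 1.2
```

Call:
drive_tool(deltas=[{"offset": [0, 0, 0.05], "rot": [0, 0, 0], "hand": 1}, {"offset": [0, 0, 0], "rot": [0, 0, 0], "hand": 1}])

```text
time: 9.9
tcp_pos: [0.5223, -0.0922, 0.0366]
tcp_rot: [0.194, 3.136, -0.0]
ft_force: [-0.5, 0.4, 2.6]
opening: 0.0005
finger_force: 1.3
```

Call:
drive_tool(deltas=[{"offset": [0, 0, 0.05], "rot": [0, 0, 0], "hand": 1}, {"offset": [0, 0, 0], "rot": [0, 0, 0], "hand": 1}])

```text
time: 10.1
tcp_pos: [0.5223, -0.0922, 0.0361]
tcp_rot: [0.194, 3.136, -0.0]
ft_force: [0.5, -0.5, 2.1]
opening: 0.0004
finger_force: 1.3
```

Call:
drive_tool(deltas=[{"offset": [0, 0, 0.05], "rot": [0, 0, 0], "hand": 1}, {"offset": [0, 0, 0], "rot": [0, 0, 0], "hand": 1}])

```text
time: 10.3
tcp_pos: [0.5223, -0.0922, 0.0356]
tcp_rot: [0.194, 3.136, -0.0]
ft_force: [0.6, -0.2, 3.2]
opening: 0.0007
finger_force: 1.4
```

Call:
drive_tool(deltas=[{"offset": [0, 0, 0.05], "rot": [0, 0, 0], "hand": 1}, {"offset": [0, 0, 0], "rot": [0, 0, 0], "hand": 1}])

```text
time: 10.5
tcp_pos: [0.5226, -0.0922, 0.0356]
tcp_rot: [0.194, 3.135, -0.0]
ft_force: [-1.3, 0.8, 12.2]
opening: 0.0003
finger_force: 5.9
```

Landed on the sleeve with the button flush (12 N at reading 0.0356). A touch more lean, then drag.

Call:
drive_tool(deltas=[{"offset": [0, 0, 0.02], "rot": [0, 0, 0], "hand": 1}, {"offset": [0.1, 0, 0], "rot": [0, 0, 0], "hand": 1}, {"offset": [0.1, 0, 0], "rot": [0, 0, 0], "hand": 1}, {"offset": [0.1, 0, 0], "rot": [0, 0, 0], "hand": 1}, {"offset": [0, 0, 0], "rot": [0, 0, 0], "hand": 1}])

```text
time: 11.0
tcp_pos: [0.5205, -0.092, 0.0356]
tcp_rot: [0.194, 3.133, -0.001]
ft_force: [2.6, 1.1, 11.3]
opening: 0.0008
finger_force: 5.5
```

Call:
drive_tool(deltas=[{"offset": [0.1, 0, 0.015], "rot": [0, 0, 0], "hand": 1}, {"offset": [0.1, 0, 0.01], "rot": [0, 0, 0], "hand": 1}, {"offset": [0.1, 0, 0], "rot": [0, 0, 0], "hand": 1}, {"offset": [0.1, 0, 0], "rot": [0, 0, 0], "hand": 1}])

```text
time: 11.4
tcp_pos: [0.5176, -0.0917, 0.0356]
tcp_rot: [0.194, 3.131, -0.001]
ft_force: [7.0, 2.2, 11.7]
opening: 0.0003
finger_force: 5.3
```

Call:
drive_tool(deltas=[{"offset": [0.1, 0, 0.02], "rot": [0, 0, 0], "hand": 1}, {"offset": [0.1, 0, 0.01], "rot": [0, 0, 0], "hand": 1}, {"offset": [0.1, 0, 0], "rot": [0, 0, 0], "hand": 1}, {"offset": [0.1, 0, 0], "rot": [0, 0, 0], "hand": 1}])

```text
time: 11.8
tcp_pos: [0.5133, -0.0912, 0.0355]
tcp_rot: [0.194, 3.132, -0.001]
ft_force: [4.5, 2.2, 18.3]
opening: 0.0002
finger_force: 9.4
```

Run:
```python
from h import *
info();w=vision.camera("wrist");g=cv2.cvtColor(w["img"],cv2.COLOR_RGB2GRAY)
print("col 262",g[150:236,262].tolist());print("col 282",g[150:236,282].tolist())
```

```text
t 11.80 [ 0.5133 -0.0912  0.0355] yaw x 172.93 zax [ 3.9e-03 -8.0e-04 -1.0e+00] F [ 4.52  2.16 18.29] open 0.0002 ff 9.4
col 262 [89, 87, 86, 87, 86, 87, 87, 88, 87, 90, 85, 85, 92, 110, 123, 127, 127, 124, 127, 126, 128, 127, 126, 126, 129, 127, 128, 130, 129, 130, 130, 130, 131, 129, 129, 129, 130, 129, 133, 160, 204, 224, 228, 228, 229, 228, 228, 228, 227, 229, 228, 220, 169, 87, 31, 24, 24, 36, 75, 117, 138, 142, 142, 141, 143, 142, 141, 144, 141, 145, 158, 191, 210, 213, 215, 217, 218, 210, 178, 122, 73, 55, 51, 50, 54, 48]
col 282 [85, 87, 85, 86, 84, 87, 85, 87, 83, 86, 85, 89, 98, 112, 121, 127, 124, 125, 128, 126, 125, 126, 125, 125, 125, 126, 125, 127, 123, 128, 123, 125, 126, 123, 124, 125, 124, 126, 134, 167, 202, 220, 222, 223, 223, 222, 222, 222, 222, 221, 222, 211, 160, 86, 28, 22, 21, 37, 83, 135, 187, 214, 217, 219, 219, 220, 219, 218, 220, 220, 219, 219, 218, 220, 219, 218, 218, 213, 185, 128, 74, 55, 51, 53, 49, 53]
```

Lateral force fell as the sleeve came free, so it is moving with the tips. I'll keep dragging with slightly less lean.

Call:
drive_tool(deltas=[{"offset": [0.15, 0, -0.01], "rot": [0, 0, 0], "hand": 1}, {"offset": [0.15, 0, 0], "rot": [0, 0, 0], "hand": 1}, {"offset": [0.15, 0, 0], "rot": [0, 0, 0], "hand": 1}, {"offset": [0.15, 0, 0], "rot": [0, 0, 0], "hand": 1}])

```text
time: 12.25
tcp_pos: [0.5073, -0.0904, 0.0355]
tcp_rot: [0.194, 3.132, -0.001]
ft_force: [3.0, 1.1, 17.9]
opening: 0.0005
finger_force: 8.8
```

Run:
```python
from h import *
info();w=vision.camera("wrist");g=cv2.cvtColor(w["img"],cv2.COLOR_RGB2GRAY)
print("col 282",g[180:236,282].tolist())
```

```text
t 12.25 [ 0.5073 -0.0904  0.0355] yaw x 172.93 zax [ 3.8e-03 -9.0e-04 -1.0e+00] F [ 3.03  1.13 17.94] open 0.0005 ff 8.8
col 282 [127, 126, 125, 126, 124, 126, 126, 125, 134, 166, 203, 220, 221, 223, 223, 223, 221, 223, 222, 223, 222, 212, 158, 85, 29, 11, 21, 39, 82, 136, 189, 215, 221, 219, 219, 219, 219, 219, 220, 219, 220, 220, 218, 218, 218, 220, 217, 213, 184, 125, 73, 55, 49, 51, 51, 52]
```

The yoke stays fixed relative to the tips, so the sleeve follows (about 15 mm so far).

Call:
drive_tool(deltas=[{"offset": [0.15, 0, -0.01], "rot": [0, 0, 0], "hand": 1}, {"offset": [0.15, 0, 0], "rot": [0, 0, 0], "hand": 1}, {"offset": [0.15, 0, 0], "rot": [0, 0, 0], "hand": 1}, {"offset": [0.1, 0, 0], "rot": [0, 0, 0], "hand": 1}])

```text
time: 12.7
tcp_pos: [0.5012, -0.0897, 0.0355]
tcp_rot: [0.193, 3.133, -0.001]
ft_force: [1.9, 0.8, 18.7]
opening: 0.0006
finger_force: 9.0
```

Call:
drive_tool(deltas=[{"offset": [0.1, 0, 0], "rot": [0, 0, 0], "hand": 1}, {"offset": [0.1, 0, 0], "rot": [0, 0, 0], "hand": 1}, {"offset": [0, 0, 0], "rot": [0, 0, 0], "hand": 1}])

```text
time: 13.0
tcp_pos: [0.4991, -0.0895, 0.0355]
tcp_rot: [0.193, 3.133, -0.001]
ft_force: [0.3, 0.3, 18.3]
opening: 0.0002
finger_force: 9.5
```

Call:
drive_tool(deltas=[{"offset": [0.1, 0, -0.01], "rot": [0, 0, 0], "hand": 1}, {"offset": [0.1, 0, 0], "rot": [0, 0, 0], "hand": 1}])

```text
time: 13.2
tcp_pos: [0.4973, -0.0893, 0.0355]
tcp_rot: [0.194, 3.133, -0.001]
ft_force: [0.6, 0.3, 17.0]
opening: 0.0004
finger_force: 8.4
```

Call:
drive_tool(deltas=[{"offset": [0.1, 0, -0.01], "rot": [0, 0, 0], "hand": 1}, {"offset": [0, 0, 0], "rot": [0, 0, 0], "hand": 1}])

```text
time: 13.4
tcp_pos: [0.4965, -0.0892, 0.0355]
tcp_rot: [0.194, 3.132, -0.001]
ft_force: [2.9, -0.1, 14.1]
opening: 0.0005
finger_force: 6.5
```

Call:
drive_tool(deltas=[{"offset": [0.1, 0, 0], "rot": [0, 0, 0], "hand": 1}, {"offset": [0, 0, 0], "rot": [0, 0, 0], "hand": 1}])

```text
time: 13.6
tcp_pos: [0.4961, -0.0892, 0.0356]
tcp_rot: [0.194, 3.131, -0.001]
ft_force: [6.0, 0.8, 9.2]
opening: 0.0004
finger_force: 5.1
```

Lateral force is up to 6 N and the tip has stopped at about 26 mm, so it looks locked. I'll lift and look.

Call:
drive_tool(deltas=[{"offset": [0, 0, -0.5], "rot": [0, 0, 0], "hand": 1}, {"offset": [0, 0, -4], "rot": [0, 0, 0], "hand": 1}, {"offset": [-1.5, 0, -3.5], "rot": [0, 0, 0], "hand": 1}, {"offset": [-2, 0, 0], "rot": [0, 0, 0], "hand": 1}, {"offset": [0, 0, 0], "rot": [0, 0, 0], "hand": 1}])

```text
time: 14.1
tcp_pos: [0.5311, -0.0935, 0.1159]
tcp_rot: [0.193, 3.132, -0.001]
ft_force: [0.8, -0.4, 0.5]
opening: 0.0003
finger_force: 0.0
```

Run:
```python
from h import *
info();w=vision.camera("wrist");t=vision.camera("scene")
a=cv2.resize(w["img"][60:240,180:360],(500,500),interpolation=cv2.INTER_CUBIC)
cv2.imwrite("pics/w5.png",a[:,:,::-1])
```

```text
t 14.10 [ 0.5311 -0.0935  0.1159] yaw x 172.94 zax [ 3.1e-03 -9.0e-04 -1.0e+00] F [ 0.79 -0.43  0.52] open 0.0003 ff 0.0
```

View pics/w5.png

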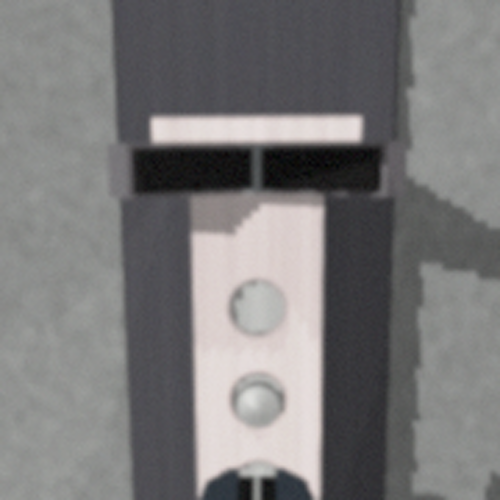

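The picture shows the conical button standing proud in the second hole at (257,400), with the first hole empty at (257,305). The sleeve is locked in its next hole. Now for the glass.

Call:
drive_tool(deltas=[{"offset": [0, 0, -3], "rot": [0, 0, 0], "hand": -1}, {"offset": [0.8, 4.3, -2], "rot": [0, 0, 0], "hand": -1}, {"offset": [0.8, 4.3, -1], "rot": [0, 0, 0], "hand": -1}, {"offset": [0.9, 4.4, 0], "rot": [0, 0, 0], "hand": -1}, {"offset": [0.9, 4.4, 0], "rot": [0, 0, 0], "hand": -1}])

```text
time: 14.7
tcp_pos: [0.5148, 0.0853, 0.1744]
tcp_rot: [-0.194, -3.134, 0.0]
ft_force: [-0.6, -0.1, 0.3]
opening: 0.0377
finger_force: 0.0
```

Call:
drive_tool(deltas=[{"offset": [0.9, 4.4, 0], "rot": [0, 0, 0], "hand": -1}, {"offset": [0.9, 4.4, 0], "rot": [0, 0, 0], "hand": -1}, {"offset": [0.8, 4.2, 0], "rot": [0, 0, 0], "hand": -1}, {"offset": [0, 0, 0], "rot": [0, 0, -6.9], "hand": -1}, {"offset": [0, 0, 0], "rot": [0, 0, -6.9], "hand": -1}])

```text
time: 15.2
tcp_pos: [0.5048, 0.217, 0.1738]
tcp_rot: [0.195, -3.133, 0.001]
ft_force: [0.5, 0.2, 0.3]
opening: 0.0777
finger_force: 0.0
```

Call:
drive_tool(deltas=[{"offset": [0, 0, 0], "rot": [0, 0, 0], "hand": -1}, {"offset": [0, 0, 0], "rot": [0, 0, 0], "hand": -1}])

```text
time: 15.4
tcp_pos: [0.5058, 0.2157, 0.1742]
tcp_rot: [0.178, -3.135, 0.001]
ft_force: [0.5, 0.1, 0.2]
opening: 0.0905
finger_force: 0.0
```

Run:
```python
from h import *
s,p,M=info();t=vision.camera("scene");w=vision.camera("wrist");s,p,M=pose()
q0=proj(t,p)
def mk(img,c,org,f):
    for z,col in((0,(255,0,0)),(-.019,(255,255,0)),(-.027,(0,255,0))):
        for y in(-.0525,.0525):
            q=(proj(c,p+M@[0,y,z])-org+.5)*f;cv2.circle(img,tuple(int(k) for k in q),2,col,-1)
o=(q0-[40,50]).astype(int)
b=cv2.resize(t["img"][o[1]:o[1]+100,o[0]:o[0]+80],(336,420),interpolation=cv2.INTER_CUBIC);mk(b,t,o,4.2)
a=cv2.resize(w["img"],(456,342));a=np.vstack([a,np.zeros((78,456,3),np.uint8)])
cv2.imwrite("pics/g6.png",np.hstack([a,b])[:,:,::-1]);cv2.imwrite("pics/w6full.png",w["img"][:,:,::-1])
```

```text
t 15.40 [0.5058 0.2157 0.1742] yaw x -173.49 zax [-1.5e-03 -5.0e-04 -1.0e+00] F [0.49 0.11 0.19] open 0.0905 ff 0.0
```

View pics/g6.png

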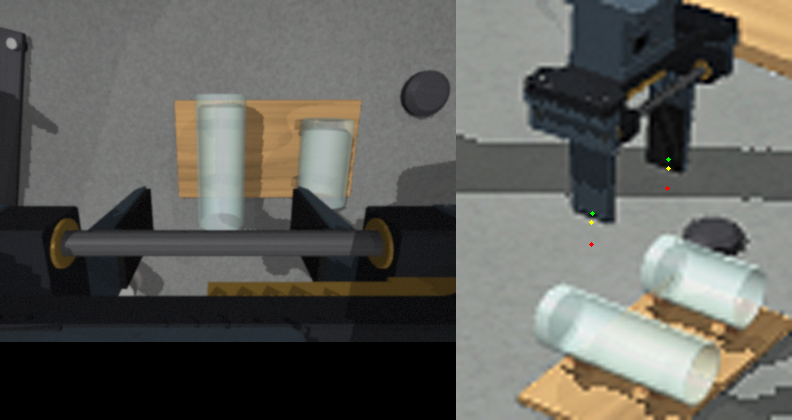

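Open or shut, the fingers end about 24 mm short of the reported TCP (tips between the yellow and green marks). The tall glass spans wrist rows about 117 to 283 at column about 272, parallel to the tool.

Run:
```python
from h import *
w=vision.camera("wrist");s,p,M=pose();im=w["img"]
T=lambda u,v,z:(M.T@(ray(w,(u,v),z)-p)*1000).round(1)
hsv=cv2.cvtColor(im,cv2.COLOR_RGB2HSV)
print("rows u=272",[ (v,*im[v,272].tolist()) for v in list(range(108,126,2))+list(range(274,294,2))])
for v in (140,200,250): print(v,[(u,*im[v,u].tolist()) for u in list(range(236,252,2))+list(range(292,308,2))])
for v in (116,118):print("near",[T(272,v,z) for z in (.028,.0556,.0836)])
for v in (282,284):print("far",[T(272,v,z) for z in (.0556,.0836)])
print("lat",[T(u,v,.062) for u,v in ((243,140),(301,140),(244,250),(299,250))])
wood=cv2.inRange(hsv,(8,80,60),(25,255,255));wood[:100]=0;wood[250:]=0;wood[:,:200]=0;wood[:,460:]=0
r=cv2.findNonZero(wood)[:,0];print("rack cols,rows",np.percentile(r,[1,99],axis=0))
for u,v in ((216,124),(443,124),(221,242)):print("rack corner",T(u,v,.01))
```

```text
rows u=272 [(108, 118, 122, 118), (110, 116, 119, 116), (112, 118, 119, 116), (114, 125, 127, 127), (116, 156, 164, 166), (118, 164, 172, 173), (120, 162, 169, 171), (122, 169, 169, 164), (124, 190, 180, 163), (274, 165, 175, 176), (276, 164, 173, 176), (278, 162, 170, 173), (280, 163, 170, 173), (282, 114, 120, 122), (284, 47, 47, 49), (286, 55, 56, 58), (288, 65, 63, 67), (290, 66, 66, 67), (292, 71, 72, 74)]
140 [(236, 184, 143, 94), (238, 180, 141, 93), (240, 160, 142, 111), (242, 145, 143, 122), (244, 128, 133, 121), (246, 132, 141, 128), (248, 141, 150, 140), (250, 149, 158, 148), (292, 148, 161, 152), (294, 142, 153, 144), (296, 133, 142, 135), (298, 117, 124, 116), (300, 113, 110, 97), (302, 109, 97, 74), (304, 116, 89, 59), (306, 113, 89, 57)]
200 [(236, 164, 128, 83), (238, 164, 127, 83), (240, 158, 126, 83), (242, 146, 136, 111), (244, 133, 134, 118), (246, 129, 136, 125), (248, 137, 145, 135), (250, 146, 156, 143), (292, 141, 154, 144), (294, 134, 145, 138), (296, 120, 131, 122), (298, 108, 111, 100), (300, 105, 100, 82), (302, 110, 88, 59), (304, 109, 87, 57), (306, 109,
[... 229 characters left out ...]
131), (296, 108, 122, 121), (298, 95, 104, 102), (300, 80, 85, 83), (302, 81, 83, 83), (304, 80, 82, 80), (306, 77, 78, 77)]
near [array([ 74.4,  -0.9, 146.6]), array([ 74.4,  -0.9, 119. ]), array([74.4, -0.9, 91. ])]
near [array([ 72.6,  -0.9, 146.6]), array([ 72.7,  -0.9, 119. ]), array([72.9, -0.9, 91. ])]
far [array([-86.7,  -1. , 119. ]), array([-72.4,  -0.9,  91. ])]
far [array([-89.,  -1., 119.]), array([-74.4,  -0.9,  91. ])]
lat [array([ 54. , -26.5, 112.6]), array([ 54. ,  24.6, 112.6]), array([-49.7, -27.8, 112.6]), array([-49.7,  25. , 112.6])]
rack cols,rows [[217. 123.]
 [438. 240.]]
rack corner [ 66.6 -57.9 164.7]
rack corner [ 66.5 173.  164.6]
rack corner [-61.1 -57.8 164.6]
```

Glass middle is within 1 mm of the TCP axis (ends at −73 and +74, lateral −1). Going down.

Call:
drive_tool(deltas=[{"offset": [0.05, -0.1, 4], "rot": [0, 0, 0], "hand": -1}, {"offset": [0, 0, 4], "rot": [0, 0, 0], "hand": -1}, {"offset": [0, 0, 4], "rot": [0, 0, 0], "hand": -1}, {"offset": [0, 0, 2], "rot": [0, 0, 0], "hand": -1}, {"offset": [0, 0, 1], "rot": [0, 0, 0], "hand": -1}])

```text
time: 16.05
tcp_pos: [0.5052, 0.2145, 0.0229]
tcp_rot: [0.181, -3.134, 0.001]
ft_force: [0.3, 0.6, 0.8]
opening: 0.0914
finger_force: 0.0
```

Call:
drive_tool(deltas=[{"offset": [0, 0, 0.5], "rot": [0, 0, 0], "hand": -1}, {"offset": [0, 0, 0.5], "rot": [0, 0, 0], "hand": -1}, {"offset": [0, 0, 0], "rot": [0, 0, 0], "hand": -1}])

```text
time: 16.35
tcp_pos: [0.5066, 0.2151, 0.0152]
tcp_rot: [-0.184, 3.135, 0.0]
ft_force: [-0.0, -0.3, 0.4]
opening: 0.0914
finger_force: 0.0
```

Call:
drive_tool(deltas=[{"offset": [0, 0, 0.1], "rot": [0, 0, 0], "hand": 1}, {"offset": [0, 0, 0], "rot": [0, 0, 0], "hand": 1}, {"offset": [0, 0, 0], "rot": [0, 0, 0], "hand": 1}, {"offset": [0, 0, 0], "rot": [0, 0, 0], "hand": 1}, {"offset": [0, 0, 0], "rot": [0, 0, 0], "hand": 1}], squeeze=20)

```text
time: 16.85
tcp_pos: [0.5064, 0.2148, 0.0139]
tcp_rot: [-0.185, 3.136, -0.001]
ft_force: [1.1, -5.1, 4.1]
opening: 0.0555
finger_force: 20.0
```

Call:
drive_tool(deltas=[{"offset": [0, 0, 0], "rot": [0, 0, 0], "hand": 1}, {"offset": [0, 0, 0], "rot": [0, 0, 0], "hand": 1}, {"offset": [0, 0, 0], "rot": [0, 0, 0], "hand": 1}])

```text
time: 17.15
tcp_pos: [0.5063, 0.2148, 0.0139]
tcp_rot: [-0.184, 3.136, -0.001]
ft_force: [0.0, -5.0, 5.5]
opening: 0.0557
finger_force: 20.0
```

Call:
drive_tool(deltas=[{"offset": [0, 0, -0.3], "rot": [0, 0, 0], "hand": 1}, {"offset": [0, 0, -0.7], "rot": [0, 0, 0], "hand": 1}, {"offset": [0, 0, -1.5], "rot": [0, 0, 0], "hand": 1}, {"offset": [0, 0, -2], "rot": [0, 0, 0], "hand": 1}, {"offset": [0, 0, -2], "rot": [0, 0, 0], "hand": 1}], squeeze=25)

```text
time: 17.65
tcp_pos: [0.5059, 0.2152, 0.0797]
tcp_rot: [0.185, -3.136, -0.0]
ft_force: [0.2, 1.1, -2.8]
opening: 0.0561
finger_force: 25.0
```

Call:
drive_tool(deltas=[{"offset": [0, 0, -3], "rot": [0, 0, 0], "hand": 1}, {"offset": [0, 0, -3], "rot": [0, 0, 0], "hand": 1}, {"offset": [0, 0, -2], "rot": [0, 0, 0], "hand": 1}, {"offset": [0, 0, -0.5], "rot": [0, 0, 0], "hand": 1}, {"offset": [0, 0, 0], "rot": [0, 0, 0], "hand": 1}])

```text
time: 18.15
tcp_pos: [0.5063, 0.2152, 0.1641]
tcp_rot: [-0.185, 3.135, 0.001]
ft_force: [0.6, -0.0, -4.2]
opening: 0.0557
finger_force: 25.0
```

Run:
```python
from h import *
s,p,M=info();w=vision.camera("wrist")
o=cv2.imread("pics/w6full.png")[:,:,::-1]
im=w["img"];print("held rows",[(v,*im[v,272].tolist()) for v in list(range(40,130,5))])
print("bottom",[(v,*im[v,272].tolist()) for v in list(range(250,330,5))])
x=np.array([-.9925,.123,0])
# cradle button from w5 pose: recompute from landing: ray with height .060/.063
```

```text
t 18.15 [0.5063 0.2152 0.1641] yaw x -173.26 zax [ 9.e-04  4.e-04 -1.e+00] F [ 0.57 -0.   -4.18] open 0.0557 ff 25.0
held rows [(40, 120, 122, 120), (45, 117, 117, 116), (50, 116, 117, 116), (55, 118, 119, 118), (60, 119, 119, 119), (65, 118, 119, 117), (70, 118, 119, 115), (75, 114, 118, 114), (80, 118, 119, 116), (85, 117, 119, 117), (90, 118, 121, 118), (95, 118, 118, 116), (100, 118, 118, 117), (105, 123, 122, 121), (110, 115, 116, 114), (115, 159, 170, 172), (120, 163, 171, 170), (125, 190, 179, 162)]
bottom [(250, 181, 191, 195), (255, 183, 196, 198), (260, 180, 193, 195), (265, 184, 194, 198), (270, 180, 192, 196), (275, 181, 193, 197), (280, 178, 190, 194), (285, 47, 45, 49), (290, 66, 67, 70), (295, 83, 82, 83), (300, 85, 85, 87), (305, 79, 79, 80), (310, 72, 71, 73), (315, 163, 174, 178), (320, 177, 191, 194), (325, 181, 194, 198)]
```

Run:
```python
from h import *
# pose at w5 (camera view rebuilt from the fixed hand-eye transform)
w=vision.camera("wrist");s,p,M=pose()
Tm=np.eye(4);Tm[:3,:3]=M;Tm[:3,3]=p;CT=w["view"]@Tm
def cam(pos,rv,zax=None):
    N=np.eye(4);N[:3,:3]=Ro.from_rotvec(rv).as_matrix();N[:3,3]=pos;return dict(K=w["K"],view=CT@np.linalg.inv(N))
c5=cam([.5311,-.0935,.1159],[.193,3.132,-.001]);c1=cam([.5185,-.0905,.189],[-.19,-3.136,0])
d=np.array([-.9924,.123])
for h in (.055,.059,.063):
    b5=ray(c5,(272.3,204.7),h+.003)[:2];b1=ray(c1,(270.5,200),h+.003)[:2]
    a=ray(c5,(180+257/2.778-.4,60+147/2.778-.4),h+.02)[:2]
    h1=ray(c5,(180+258/2.778-.4,60+306/2.778-.4),h)[:2]
    print(h,b5.round(4),b1.round(4),"hole1-button",np.linalg.norm(h1-b5).round(4),"seat",(b5-.013*d).round(4),(b1-.013*d).round(4))
seat=lambda b:b-.013*d
mid=p+M@[.001,0,0];print(p,mid,M[:,0].round(3))
```

```text
0.055 [ 0.5227 -0.0931] [ 0.5237 -0.0934] hole1-button 0.0263 seat [ 0.5356 -0.0947] [ 0.5366 -0.095 ]
0.059 [ 0.5216 -0.0929] [ 0.5227 -0.0933] hole1-button 0.0259 seat [ 0.5345 -0.0945] [ 0.5356 -0.0949]
0.063 [ 0.5206 -0.0928] [ 0.5218 -0.0932] hole1-button 0.0255 seat [ 0.5335 -0.0944] [ 0.5347 -0.0948]
[0.50555183 0.21492672 0.16273953] [0.50455873 0.21480944 0.16274109] [-0.993 -0.117  0.002]
```

Call:
drive_tool(deltas=[{"offset": [0.1, -2, 0], "rot": [0, 0, 0], "hand": 1}, {"offset": [0.1, -4, 0], "rot": [0, 0, 0], "hand": 1}, {"offset": [0.1, -4, 0], "rot": [0, 0, 0], "hand": 1}, {"offset": [0.1, -4, 0], "rot": [0, 0, 0], "hand": 1}, {"offset": [0.1, -4, 0], "rot": [0, 0, 0], "hand": 1}])

```text
time: 18.75
tcp_pos: [0.5215, 0.0343, 0.1624]
tcp_rot: [0.185, -3.134, -0.0]
ft_force: [0.3, 0.7, -3.9]
opening: 0.056
finger_force: 25.0
```

Call:
drive_tool(deltas=[{"offset": [0.1, -4, 0], "rot": [0, 0, 0], "hand": 1}, {"offset": [0.1, -4, 0], "rot": [0, 0, 0], "hand": 1}, {"offset": [0, -3.5, 0], "rot": [0, 0, 0], "hand": 1}, {"offset": [0, -1.6, 0], "rot": [0, 0, 5], "hand": 1}, {"offset": [0, 0, 0], "rot": [0, 0, 5], "hand": 1}])

```text
time: 19.25
tcp_pos: [0.5353, -0.0968, 0.1622]
tcp_rot: [-0.099, -3.138, -0.0]
ft_force: [-0.0, 1.0, -3.1]
opening: 0.0555
finger_force: 25.0
```

Call:
drive_tool(deltas=[{"offset": [0, 0, 0], "rot": [0, 0, 3.8], "hand": 1}, {"offset": [0, 0, 0], "rot": [0, 0, 0], "hand": 1}, {"offset": [0, 0, 0], "rot": [0, 0, 0], "hand": 1}])

```text
time: 19.55
tcp_pos: [0.5353, -0.0944, 0.1629]
tcp_rot: [-0.19, -3.134, -0.001]
ft_force: [0.6, -0.3, -3.8]
opening: 0.0559
finger_force: 25.0
```

Run:
```python
from h import *
s,p,M=info();print("to go, tool mm",(M.T@(np.array([.536,-.0948,p[2]])-p)*1000).round(1))
```

```text
t 19.55 [ 0.5353 -0.0944  0.1629] yaw x 173.06 zax [-1.5e-03  4.0e-04 -1.0e+00] F [ 0.64 -0.35 -3.82] open 0.0559 ff 25.0
to go, tool mm [-0.8 -0.3 -0. ]
```

Call:
drive_tool(deltas=[{"offset": [-0.05, 0, 2], "rot": [0, 0, 0], "hand": 1}, {"offset": [0, 0, 2], "rot": [0, 0, 0], "hand": 1}, {"offset": [0, 0, 1.5], "rot": [0, 0, 0], "hand": 1}, {"offset": [0, 0, 0.5], "rot": [0, 0, 0], "hand": 1}, {"offset": [0, 0, 0], "rot": [0, 0, 0], "hand": 1}])

```text
time: 20.05
tcp_pos: [0.5358, -0.0944, 0.1032]
tcp_rot: [-0.191, -3.134, -0.0]
ft_force: [0.4, 0.4, -2.7]
opening: 0.0556
finger_force: 25.0
```

Run:
```python
from h import *
s,p,M=info();w=vision.camera("wrist");t=vision.camera("top");s,p,M=pose()
a=cv2.resize(w["img"][80:290,200:345],(414,600),interpolation=cv2.INTER_CUBIC)
b=cv2.resize(t["img"][175:275,285:345],(360,600),interpolation=cv2.INTER_CUBIC)
cv2.imwrite("pics/w7.png",np.hstack([a,b])[:,:,::-1])
T=lambda v,z:(M.T@(ray(w,(272,v),z)-p)*1000).round(1)[0]
for v in range(90,140,5): print(v,[T(v,z) for z in (.06,.102)],w["img"][v,272].tolist())
```

```text
t 20.05 [ 0.5358 -0.0944  0.1032] yaw x 173.01 zax [-1.4e-03  4.0e-04 -1.0e+00] F [ 0.4   0.39 -2.68] open 0.0556 ff 25.0
90 [np.float64(91.5), np.float64(88.5)] [73, 74, 77]
95 [np.float64(88.3), np.float64(85.9)] [215, 202, 202]
100 [np.float64(85.2), np.float64(83.3)] [214, 203, 200]
105 [np.float64(82.0), np.float64(80.7)] [78, 79, 80]
110 [np.float64(78.8), np.float64(78.0)] [74, 78, 80]
115 [np.float64(75.6), np.float64(75.4)] [154, 167, 169]
120 [np.float64(72.3), np.float64(72.7)] [160, 166, 171]
125 [np.float64(69.1), np.float64(70.0)] [182, 185, 188]
130 [np.float64(65.8), np.float64(67.3)] [188, 189, 194]
135 [np.float64(62.5), np.float64(64.6)] [213, 215, 217]
```

View pics/w7.png

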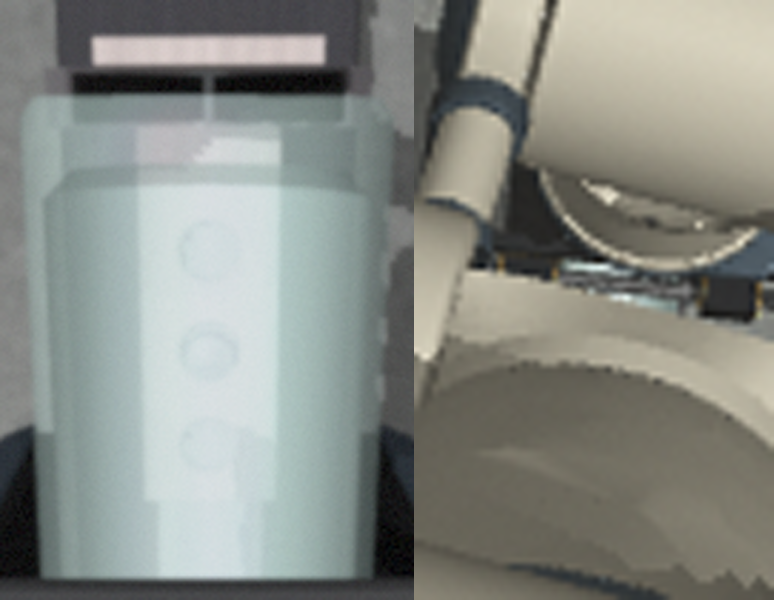

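The glass end is at row 95 and the stop plate edge at row 66, a 5.3 mm gap (5 wanted). Sideways it is centred (207 against 209). Lowering by feel.

Call:
drive_tool(deltas=[{"offset": [0, 0, 0.7], "rot": [0, 0, 0], "hand": 1}, {"offset": [0, 0, 0.7], "rot": [0, 0, 0], "hand": 1}, {"offset": [0, 0, 0.6], "rot": [0, 0, 0], "hand": 1}, {"offset": [0, 0, 0.4], "rot": [0, 0, 0], "hand": 1}, {"offset": [0, 0, 0.2], "rot": [0, 0, 0], "hand": 1}])

```text
time: 20.65
tcp_pos: [0.536, -0.0946, 0.0772]
tcp_rot: [-0.194, -3.135, -0.0]
ft_force: [0.1, 0.6, -3.2]
opening: 0.0557
finger_force: 25.0
```

Call:
drive_tool(deltas=[{"offset": [0, 0, 0.2], "rot": [0, 0, 0], "hand": 1}, {"offset": [0, 0, 0.2], "rot": [0, 0, 0], "hand": 1}, {"offset": [0, 0, 0.1], "rot": [0, 0, 0], "hand": 1}, {"offset": [0, 0, 0], "rot": [0, 0, 0], "hand": 1}])

```text
time: 21.05
tcp_pos: [0.5362, -0.0947, 0.0727]
tcp_rot: [-0.194, -3.136, 0.0]
ft_force: [0.3, 0.3, -3.4]
opening: 0.0557
finger_force: 25.0
```

Call:
drive_tool(deltas=[{"offset": [0, 0, 0.15], "rot": [0, 0, 0], "hand": 1}, {"offset": [0, 0, 0.15], "rot": [0, 0, 0], "hand": 1}, {"offset": [0, 0, 0], "rot": [0, 0, 0], "hand": 1}])

```text
time: 21.35
tcp_pos: [0.5361, -0.0946, 0.0696]
tcp_rot: [-0.194, -3.135, -0.0]
ft_force: [-0.5, 0.1, -3.6]
opening: 0.0559
finger_force: 25.0
```

Call:
drive_tool(deltas=[{"offset": [0, 0, 0.1], "rot": [0, 0, 0], "hand": 1}, {"offset": [0, 0, 0.1], "rot": [0, 0, 0], "hand": 1}, {"offset": [0, 0, 0], "rot": [0, 0, 0], "hand": 1}])

```text
time: 21.65
tcp_pos: [0.5361, -0.0947, 0.0676]
tcp_rot: [-0.194, -3.135, -0.0]
ft_force: [0.8, -0.2, -3.3]
opening: 0.0557
finger_force: 25.0
```

Call:
drive_tool(deltas=[{"offset": [0, 0, 0.1], "rot": [0, 0, 0], "hand": 1}, {"offset": [0, 0, 0.1], "rot": [0, 0, 0], "hand": 1}, {"offset": [0, 0, 0], "rot": [0, 0, 0], "hand": 1}])

```text
time: 21.95
tcp_pos: [0.5362, -0.0947, 0.0656]
tcp_rot: [-0.194, -3.136, -0.0]
ft_force: [-0.3, 0.7, -3.3]
opening: 0.0556
finger_force: 25.0
```

Call:
drive_tool(deltas=[{"offset": [0, 0, 0.1], "rot": [0, 0, 0], "hand": 1}, {"offset": [0, 0, 0.1], "rot": [0, 0, 0], "hand": 1}, {"offset": [0, 0, 0], "rot": [0, 0, 0], "hand": 1}])

```text
time: 22.25
tcp_pos: [0.5365, -0.0944, 0.0644]
tcp_rot: [0.194, 3.135, 0.0]
ft_force: [-2.9, 4.5, 11.9]
opening: 0.0558
finger_force: 25.0
```

Seated contact. I'll ease off a little, following the side force, then release softly.

Call:
drive_tool(deltas=[{"offset": [0, 0.04, -0.04], "rot": [0, 0, 0], "hand": 1}, {"offset": [0, 0, 0], "rot": [0, 0, 0], "hand": 1}, {"offset": [0, 0, 0], "rot": [0, 0, 0], "hand": 1}], squeeze=8)

```text
time: 22.55
tcp_pos: [0.5365, -0.0943, 0.0644]
tcp_rot: [0.194, 3.135, 0.0]
ft_force: [-0.9, 2.5, 5.5]
opening: 0.0559
finger_force: 8.0
```

Call:
drive_tool(deltas=[{"offset": [0, 0.02, -0.02], "rot": [0, 0, 0], "hand": 1}, {"offset": [0, 0, 0], "rot": [0, 0, 0], "hand": 1}, {"offset": [0, 0, 0], "rot": [0, 0, 0], "hand": 1}], squeeze=3)

```text
time: 22.85
tcp_pos: [0.5365, -0.0942, 0.0644]
tcp_rot: [0.194, 3.135, -0.0]
ft_force: [0.8, 0.5, 1.2]
opening: 0.056
finger_force: 3.0
```

Call:
drive_tool(deltas=[{"offset": [0, 0, 0], "rot": [0, 0, 0], "hand": -0.28}, {"offset": [0, 0, 0], "rot": [0, 0, 0], "hand": -0.34}, {"offset": [0, 0, 0], "rot": [0, 0, 0], "hand": -0.5}, {"offset": [0, 0, 0], "rot": [0, 0, 0], "hand": -0.7}, {"offset": [0, 0, 0], "rot": [0, 0, 0], "hand": -1}])

```text
time: 23.35
tcp_pos: [0.5362, -0.0941, 0.0643]
tcp_rot: [-0.194, -3.136, -0.0]
ft_force: [-0.9, -0.4, -0.7]
opening: 0.0813
finger_force: 0.0
```

Call:
drive_tool(deltas=[{"offset": [0, 0, 0], "rot": [0, 0, 0], "hand": -1}, {"offset": [0, 0, 0], "rot": [0, 0, 0], "hand": -1}, {"offset": [0, 0, 0], "rot": [0, 0, 0], "hand": -1}])

```text
time: 23.65
tcp_pos: [0.5363, -0.0941, 0.0644]
tcp_rot: [-0.194, -3.136, -0.0]
ft_force: [-0.4, 0.6, -0.1]
opening: 0.0911
finger_force: 0.0
```

Released cleanly. I'll withdraw straight up and check with the last picture.

Call:
drive_tool(deltas=[{"offset": [0, 0, -1], "rot": [0, 0, 0], "hand": -1}, {"offset": [0, 0, -3], "rot": [0, 0, 0], "hand": -1}, {"offset": [0, 0, -4], "rot": [0, 0, 0], "hand": -1}, {"offset": [0, 0, -4], "rot": [0, 0, 0], "hand": -1}, {"offset": [0, 0, -4], "rot": [0, 0, 0], "hand": -1}])

```text
time: 24.15
tcp_pos: [0.536, -0.094, 0.2268]
tcp_rot: [0.194, 3.135, -0.0]
ft_force: [1.0, 0.1, -0.1]
opening: 0.0915
finger_force: 0.0
```

Run:
```python
from h import *
info();w=vision.camera("wrist");t=vision.camera("scene")
a=cv2.resize(w["img"][60:340,180:370],(407,600),interpolation=cv2.INTER_CUBIC)
b=cv2.resize(t["img"][190:270,215:300],(390,367),interpolation=cv2.INTER_CUBIC)
c=cv2.resize(t["img"][140:215,280:370],(390,233))
cv2.imwrite("pics/fin.png",np.hstack([a,np.vstack([b,c[:233]])])[:,:,::-1])
```

```text
t 24.15 [ 0.536  -0.094   0.2268] yaw x 172.93 zax [ 4.e-04 -1.e-04 -1.e+00] F [ 0.98  0.11 -0.14] open 0.0915 ff 0.0
```

View pics/fin.png

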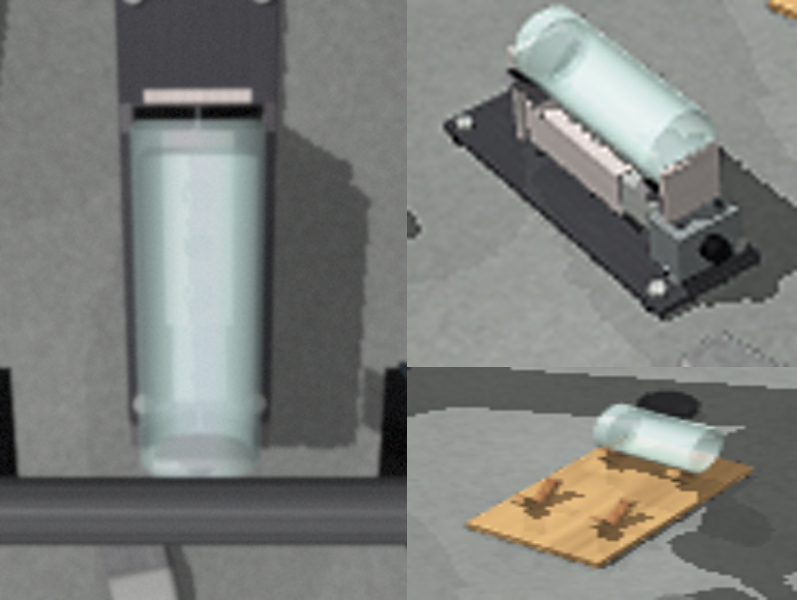

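The tall glass lies straight in the cradle on both Vs, between the stops (near end at row 122, yoke stop plate at row 97). The short glass is still in its place in the rack, and the hand is clear.

```bash
python3 -c "
from workcell import env
print(env.sign_off())"
```

```text
the job is handed in; nothing more can be done
None
```

I handed the job in at 24 s: the button is up through the sleeve's next hole, the tall glass lies on both V rests between the stops, and the short glass is still in the rack.

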